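# Clamp the hose flange and hold the blast gate half open

## Robot

A 6-joint arm with a two-finger parallel gripper is mounted at the origin on the work surface. World frame = base frame: x ahead of the robot, y to its left, z up, the work surface at z = 0. Lengths are in m, angles in rad, forces in N, time in s.
With the tool pointing down it reaches from about 0.3 to 0.875 m from the base axis. Payload 4.2 kg.
Tool frame: the origin (TCP) lies at the very end of the fingers, on their centre line; the grasp point (between the pads) lies 19 mm behind it; z points along the fingers, y is the line along which they close (so a half turn about z gives the same grasp; the last joint's range is limited). The gripper opens to 85 mm and grips with 20 to 120 N. Pads are 22 mm wide; open, the fingers measure 114 mm over their backs; the gripper's body (76 mm by 85 mm) begins 54 mm behind the grasp point. The pads swing forward as they close: fully open they stand 13 mm farther back than shut.
Start: joints at [1.111, 0.32, 1.565, -0, 1.257, -0.02], TCP at [0.245, 0.52, 0.231] pointing down, gripper open.
Joint ranges: [-3.11, 3.11], [-0.84, 2.01], [0.21, 2.61], [-1.34, 4.49], [0.05, 2.63], [-2.56, 2.56]. Speed limits (rad/s): [2.57, 2.57, 3.14, 3.14, 3.14, 3.14].

## Interface

Orientations are given as a unit quaternion [w, x, y, z].
In Python, from rig import observe, read_camera, sign_off gives the robot as it stands.
- The arm moves only by the tool play_rows, never from a script. Its argument "deltas" is a list of rows, each an object with "delta_pos": the shift along the tool's x, y, z in m, a list of three; "turn": the turn, a rotation vector about the tool's x, y, z in degrees, a list of three; "jaw": the finger opening in m, from 0 to 0.0854. A call has 1 to 5 rows; each row shifts and turns the commanded pose from where the row before left it, along the tool's axes as they then stand; what a row does not reach is not made up. A row lasts 1/8 s, in which the tool goes at most 62.5 mm and 10.7 degrees, less where a joint would pass 70% of its speed; a pose out of reach is approached as far as the arm can. A call with a gripper value outside its range is refused whole. The fingers move at their own pace and stop on an object; "squeeze" is the grip in N (left out, the last holds). Time passes only in rows, so rows that do not move let the fingers close. It gives the time, the measured TCP pose, the force, the opening and the grip force at its end, in the units of the state.
- observe(): the state, without advancing time (a new reading comes with each control period).
- read_camera(name): name is "scene" or "top" or "wrist"; returns a dict with "img" (400x640x3 uint8, red, green, blue), "K" (3x3 intrinsics, pixels), "extrinsics" (4x4, takes a point from camera to world coordinates). Camera axes: x right, y down, z forward; pixel columns grow to the right and rows downward; lengths in m; the calibration is good to about 2 mm. A picture is of the moment at which its call begins. There is no depth.
- sign_off(): hands the job in; it is judged then, once.
The state is a dict: "time_s": time; "joint_pos": joint angles; "qd": joint speeds; "joint_torque": joint torques, N m; "position": TCP position; "ee_rot": TCP orientation; "force": force on the tool from outside, world axes, zero at the start; "torque": the same for the moment, N m; "grip_width": opening from 0.0 (shut) to 1.0 (fully open); "finger_force": force on a finger pad.
Only numpy, scipy, OpenCV 4.12 (cv2) and the standard library are available. Lean on these libraries where they do the work, as an engineer would, in place of code of your own. Each camera call takes 0.05 s, during which the arm holds its last target. There are 200 camera calls.

## Task

On the green dust-extraction box, turn both red wing knobs on the hose flange clockwise all the way to their end stops, leaving the sliding gate shut meanwhile. Then take the blue handle, slide the sprung gate against its spring until it is half open (the red pointer line at the yellow half-way marks), and hold it there: finish with the gripper still holding the gate at half travel, because it springs shut when let go. Leave the jar, the screwdriver and the wood offcut on the bench alone.

Things in the scene. Friction and masses are not known exactly. Their poses are not given: they have to be found in the camera images.
- extractor: Green dust-extraction box fixed to the bench, 180 (x) x 380 (y) x 50 mm high, origin at the centre of its underside; turned up to 0.5 rad about vertical. On top, at its -y end: a 6 mm aluminium hose flange with a low black hub (64 mm across, top 64 mm above bench) between two red wing knobs. At its +y end: a steel sliding gate over a dark round window, between two aluminium rails.
- half_mark (a point): Point midway between the two rails' yellow half-open marks, box x = 0, y = 90 mm, 57 mm above the bench (the height of the handle's foot): the handle's origin is here when the gate is half open. Axes parallel to the box's. The black marks on the rails, 40 mm to either side, are the shut (-y) and fully open (+y) positions of the gate's red pointer line.
- knob_near_grip (a point): Grip point of the red wing knob nearer the robot (box x = -55, y = -100 mm), on its vertical axis, 80 mm above the bench. The wing is a bar 46 mm long (the point's x axis, turning with the knob), 14 mm thick (point y), spanning 66 to 94 mm above the bench: pinch it across its thickness from above. Its +x end is white (10 mm).
- knob_far_grip (a point): Grip point of the other, identical red wing knob (box x = +55, y = -100 mm), same sizes and meaning.
- knob_near (a joint): Turn of the near knob in rad, growing clockwise seen from above: 0 = wing along the box's x axis, white end to +x; 1.5 = home at its end stop, white end towards the yellow dot on the flange (box -y). Starts between 0.1 and 0.5. Stays where it is left (friction about 0.1 N m).
- knob_far (a joint): Turn of the far knob in rad, same meaning: home at 1.5.
- gate_handle: Blue upright handle fixed on the sliding steel gate, a bar 50 mm (its x) x 12 mm thick (its y) x 42 mm high; origin at the centre of its foot, 57 mm above the bench (top at 99 mm). Axes parallel to the box's; with the gate shut it stands at box x = 0, y = 50 mm. A red pointer line lies across the gate at handle y = 0.
- gate (a joint): Opening of the gate in m: 0 = shut, 0.08 = fully open, 0.04 = half open; the gate and its handle slide along the box's +y axis as it grows. A spring always pushes it shut: about 4.5 N when shut, 10.5 N at half, 16.5 N fully open.
- screw_jar: Bystander: jar of 64 mm diameter and 90 mm height standing on the bench beyond the box, origin at the centre of its underside.
- screwdriver: Bystander: screwdriver lying on the bench off the box's -y end, origin under its middle.
- offcut: Bystander: pale wood offcut 110 x 50 x 35 mm on the bench off the box's +y end, origin at the centre of its underside.

How it is judged:
On the way, in this order (a step that is already met when the one before it is completed fails the run):
1. both knobs are turned clockwise to their end stops, the gate still shut (value of joint each of knob_near, knob_far above 1.38 rad and value of joint gate below 0.01 m), for 0.2 s.
2. the gate is held at half travel (value of joint gate between 0.034 and 0.046 m and contact force between the fingers and gate_handle above 4 N), for 0.2 s.
At the end, for the whole second after the job is handed in: Both knobs are within 0.12 rad of their end stops; the gate stands still at half travel (40 mm, within 6 mm either way), held there by the gripper's fingers on the blue handle (contact force above 4 N) (all of step 2 and value of joint each of knob_near, knob_far above 1.38 rad and velocity of joint gate between -0.01 and 0.01 m/s); the arm keeps its last pose, push and grip.
It fails at once if the gate is opened by more than 12 mm before both knobs are home (value of joint gate above 0.012 m and value of joint any of knob_near, knob_far below 1.38 rad).
It fails at once if a bystander (jar, screwdriver, offcut) is shifted by more than 25 mm (distance of any of screw_jar, screwdriver, offcut from where it was at the start of the episode above 0.025 m).
It fails at once if the jar is tipped (angle between screw_jar's own z axis and vertical above 0.5 rad).
It also fails if it takes over 50 s, if anything falls off the work surface, if the arm or the gripper's body presses on something with over 40 N, if the wrist force passes 120 N, or if a joint passes its speed limit or range.

## Working session

There is one attempt and no reset: what is moved stays moved. The work goes in short steps, Python scripts to look and compute and a tool call to move; the robot and the scene stay as the last step left them, time stands still between calls to the robot, and variables do not carry over. Pictures are saved under pics/ and viewed, at most 10 in all, crops included, and the job is handed in when it is done.

Besides the shell and the picture viewer there is one more tool, called after "Call:" by a JSON object that holds its "op" and its "data", one argument or row to a line. play_rows: Moves the arm, as the interface text tells. Its arguments: {"type":"object","properties":{"deltas":{"type":"array","items":{"type":"object","properties":{"delta_pos":{"type":"array","items":{"type":"number"}},"turn":{"type":"array","items":{"type":"number"}},"jaw":{"type":"number"}}}},"squeeze":{"type":"number"}},"required":["deltas"]}

```bash
mkdir -p pics; python3 - <<'E'
from rig import *
import cv2,numpy as np
for n in ["top","scene"]:
    c=read_camera(n); cv2.imwrite(f"pics/{n}0.png",c["img"][:,:,::-1]); np.savez(f"{n}0.npz",**c)
    print(n,c["K"].round(1).tolist(),c["extrinsics"].round(3).tolist())
s=observe();print({k:np.round(v,3).tolist() for k,v in s.items()})
E
```

```text
top [[468.4, 0.0, 324.3], [0.0, 468.4, 203.7], [0.0, 0.0, 1.0]] [[0.005, -0.993, 0.121, 0.466], [-1.0, -0.008, -0.017, 0.054], [0.018, -0.12, -0.993, 1.217], [0.0, 0.0, 0.0, 1.0]]
scene [[422.7, 0.0, 320.6], [0.0, 422.7, 197.0], [0.0, 0.0, 1.0]] [[-0.216, 0.664, -0.716, 1.442], [0.976, 0.137, -0.168, 0.231], [-0.013, -0.735, -0.678, 0.853], [0.0, 0.0, 0.0, 1.0]]
{'time_s': 0.1, 'joint_pos': [1.111, 0.32, 1.566, 0.0, 1.257, -0.02], 'qd': [0.0, 0.0, -0.004, -0.001, -0.0, 0.001], 'joint_torque': [0.001, -41.641, -23.47, 0.0, 0.005, 0.0], 'position': [0.245, 0.52, 0.231], 'ee_rot': [-0.0, 0.218, 0.976, -0.001], 'force': [-0.183, -0.269, -0.699], 'torque': [0.009, 0.047, 0.004], 'finger_force': 0.0, 'grip_width': 1.003}
```

View pics/top0.png

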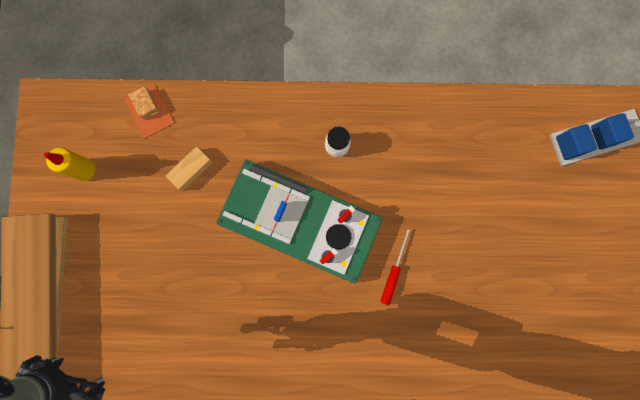

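The top view shows the box centred near pixel (300,220), with the jar at (338,140), the screwdriver at (397,270) and the offcut at (188,168). I'll enlarge the box area.

```bash
python3 - <<'E'
import cv2
a=cv2.imread("pics/top0.png")[150:290,210:390]; cv2.imwrite("pics/topc.png",cv2.resize(a,None,fx=4.4,fy=4.2 if 0 else 4.4,interpolation=cv2.INTER_CUBIC)[:600])
E
```

```text
(no output)
```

View pics/topc.png

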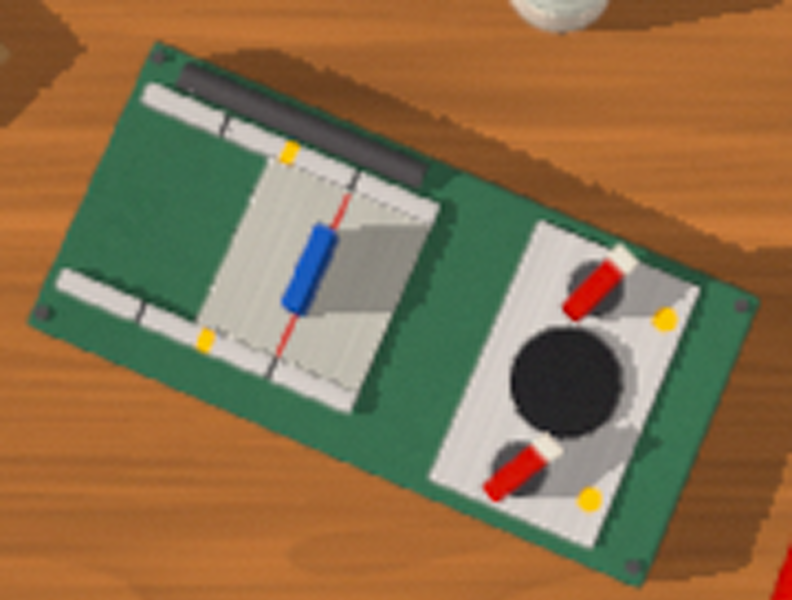

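View pics/scene0.png

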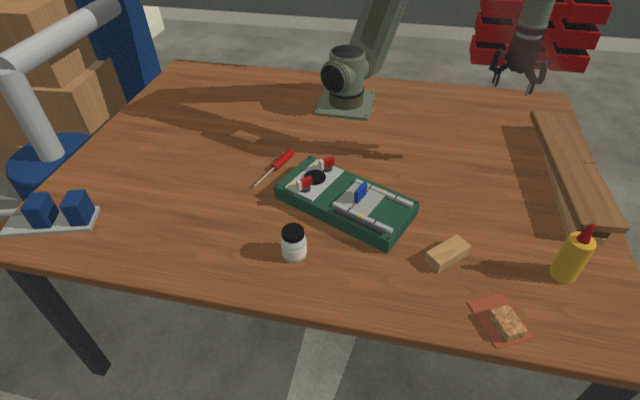

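The crop (scale 4.4, offset 210,150) shows the box corners at (155,42), (28,322), (640,585) and (760,298). The hub is at (566,382) and the handle at (310,268). The near wing runs (490,490)→(556,446) and the far wing (573,310)→(628,255), white end last. The scene view shows the jar, screwdriver and offcut well clear of the box.

```bash
cat > h.py <<'E'
import numpy as np
from scipy.optimize import least_squares
from scipy.spatial.transform import Rotation as R
def proj(P,K,E):
    q=(np.asarray(P)-E[:3,3])@E[:3,:3]; p=q@K.T; return p[:,:2]/p[:,2:]
def box2w(b,P):
    x,y,t=b; P=np.asarray(P,float); c,s=np.cos(t),np.sin(t)
    return np.c_[x+c*P[:,0]-s*P[:,1], y+s*P[:,0]+c*P[:,1], P[:,2]]
def tool(s):
    w,x,y,z=s["ee_rot"]; return np.array(s["position"]),R.from_quat([x,y,z,w])
E
python3 - <<'E'
from h import *
c=np.load("top0.npz");K,E=c["K"],c["extrinsics"]
u=lambda L:np.array(L)/4.4+[210-.4,150-.4]
B=[[90,190,50],[-90,190,50],[-90,-190,50],[90,-190,50],[0,-100,64],[0,50,99]]
B=np.array(B)/1000
px=u([[155,42],[28,322],[640,585],[760,298],[566,382],[310,268]])
f=lambda b:(proj(box2w(b,B),K,E)-px).ravel()
r=least_squares(f,[.5,.05,0]);print(r.x,f(r.x).reshape(-1,2).round(2).tolist())
def g(p,cx,q):
    e=[[cx-.023*np.cos(q),-.1+.023*np.sin(q),.094],[cx+.023*np.cos(q),-.1-.023*np.sin(q),.094]]
    return (proj(box2w(r.x,e),K,E)-p).ravel()
for cx,p in ((-.055,[[490,490],[556,446]]),(.055,[[573,310],[628,255]])):
    k=least_squares(lambda q:g(u(p),cx,q[0]),[.3]);print(cx,k.x,k.fun.round(2))
np.save("box.npy",r.x)
print(box2w(r.x,[[-.055,-.1,.08],[.055,-.1,.08],[0,.05,.08],[0,.09,.08]]).round(4))
E
```

```text
[ 0.56622571  0.09470413 -0.39713745] [[0.16, -0.9], [-0.77, 0.66], [0.98, 1.42], [1.25, -0.3], [-1.4, -0.76], [-0.18, -0.21]]
-0.055 [0.58387617] [-0.58  0.63  0.5  -0.07]
0.055 [0.38271912] [-0.28  0.67  0.61 -0.23]
[[ 0.4768  0.0238  0.08  ]
 [ 0.5783 -0.0188  0.08  ]
 [ 0.5856  0.1408  0.08  ]
 [ 0.601   0.1777  0.08  ]]
```

Call:
{"op": "play_rows", "data": {
  "deltas": [
    {"delta_pos": [-0.042, -0.035, 0], "turn": [0, 0, 0], "jaw": 0.04},
    {"delta_pos": [-0.042, -0.035, 0], "turn": [0, 0, 0], "jaw": 0.04},
    {"delta_pos": [-0.042, -0.035, 0], "turn": [0, 0, 0], "jaw": 0.04},
    {"delta_pos": [-0.042, -0.035, 0], "turn": [0, 0, 0], "jaw": 0.04},
    {"delta_pos": [-0.042, -0.035, 0], "turn": [0, 0, 0], "jaw": 0.04}
  ]
}}

```text
time_s: 0.72
position: [0.3606, 0.2708, 0.2311]
ee_rot: [-0.0, 0.218, 0.976, -0.0]
force: [0.8, -0.4, -0.3]
grip_width: 0.472
finger_force: 0.0
```

Call:
{"op": "play_rows", "data": {
  "deltas": [
    {"delta_pos": [-0.042, -0.035, 0], "turn": [0, 0, 0], "jaw": 0.04},
    {"delta_pos": [-0.042, -0.035, 0], "turn": [0, 0, 0], "jaw": 0.04},
    {"delta_pos": [-0.042, -0.035, 0], "turn": [0, 0, 0], "jaw": 0.04},
    {"delta_pos": [-0.042, -0.035, 0], "turn": [0, 0, 0], "jaw": 0.04},
    {"delta_pos": [-0.042, -0.035, 0], "turn": [0, 0, 0], "jaw": 0.04}
  ]
}}

```text
time_s: 1.35
position: [0.4762, 0.0231, 0.2311]
ee_rot: [-0.0, 0.218, 0.976, 0.0]
force: [0.2, 1.6, 0.0]
grip_width: 0.471
finger_force: 0.0
```

Call:
{"op": "play_rows", "data": {
  "deltas": [
    {"delta_pos": [0, 0, 0], "turn": [0, 0, 10], "jaw": 0.04},
    {"delta_pos": [0, 0, 0], "turn": [0, 0, 10], "jaw": 0.04},
    {"delta_pos": [0, 0, 0], "turn": [0, 0, 10], "jaw": 0.04},
    {"delta_pos": [0, 0, 0], "turn": [0, 0, 0], "jaw": 0.04}
  ]
}}

```text
time_s: 1.85
position: [0.4756, 0.0247, 0.231]
ee_rot: [-0.0, 0.462, 0.887, -0.0]
force: [0.2, 0.3, 0.5]
grip_width: 0.466
finger_force: 0.0
```

```bash
python3 - <<'E'
from rig import *
from h import *
import cv2
c=read_camera("wrist"); cv2.imwrite("pics/w1.png",c["img"][:,:,::-1]); np.savez("w1.npz",**c)
s=observe();p,r=tool(s);print(p.round(4),r.as_matrix().round(3).tolist(),s["grip_width"],s["time_s"])
b=np.load("box.npy");P=[[-.055,-.1,.094],[.055,-.1,.094],[0,-.1,.064],[0,.05,.099]]
print(proj(box2w(b,P),c["K"],c["extrinsics"]).round(1))
E
```

```text
[0.4756 0.0248 0.231 ] [[-0.573, 0.819, -0.001], [0.819, 0.573, 0.0], [0.0, -0.0, -1.0]] 0.47171678710356635 1.9
[[318.1 191.6]
 [382.  288.7]
 [348.7 229.1]
 [515.9 152.7]]
```

View pics/w1.png

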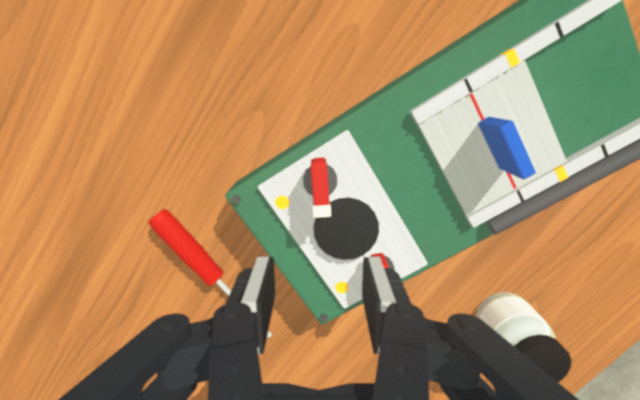

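The near wing lies almost vertical in the image, from (318,158) to (322,212), the hub is at (346,229), and the handle is near (505,145). I'll enlarge this to refine the fit.

```bash
python3 - <<'E'
import cv2
a=cv2.imread("pics/w1.png")[100:300,230:480]; cv2.imwrite("pics/w1c.png",cv2.resize(a,None,fx=3,fy=3,interpolation=cv2.INTER_CUBIC))
E
```

```text
(no output)
```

View pics/w1c.png

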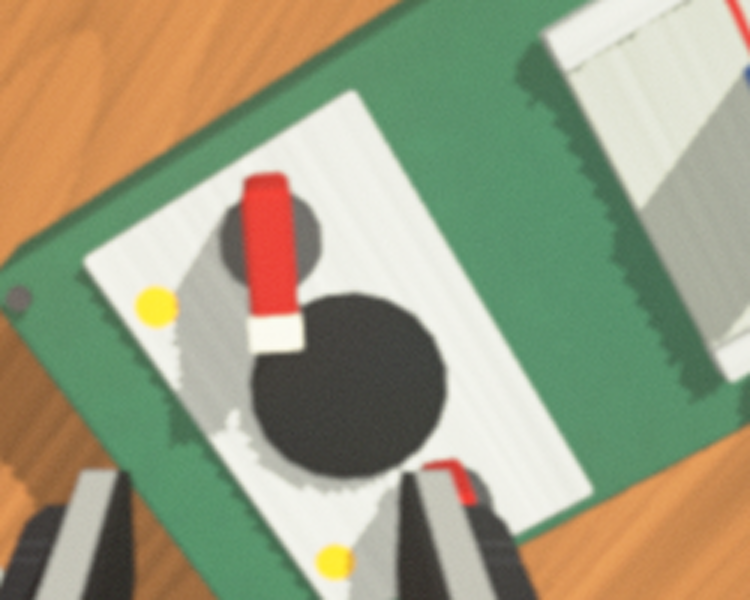

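```bash
python3 - <<'E'
from h import *
t=np.load("top0.npz");w=np.load("w1.npz")
u=lambda L:np.array(L)/4.4+[209.6,149.6]
v=lambda L:np.array(L)/3+[229.67,99.67]
B=np.array([[90,190,50],[-90,190,50],[-90,-190,50],[90,-190,50],[0,-100,64],[0,50,99]])/1000
px=u([[155,42],[28,322],[640,585],[760,298],[566,382],[310,268]])
W=np.array([[0,-100,64],[-90,-190,50]])/1000; wp=v([[349,385],[0,266]])
def ends(cx,q): return [[cx-.023*np.cos(q),-.1+.023*np.sin(q),.094],[cx+.023*np.cos(q),-.1-.023*np.sin(q),.094]]
def f(p):
    b=p[:3]; T=lambda P:proj(box2w(b,P),t["K"],t["extrinsics"]); V=lambda P:proj(box2w(b,P),w["K"],w["extrinsics"])
    return np.r_[2*(T(B)-px).ravel(),2*(T(ends(-.055,p[3]))-u([[490,490],[556,446]])).ravel(),2*(T(ends(.055,p[4]))-u([[573,310],[628,255]])).ravel(),
     (V(W)-wp).ravel(),(V(ends(-.055,p[3]))-v([[268,188],[277,352]])).ravel()]
r=least_squares(f,[.566,.095,-.4,.5,.4],loss="soft_l1");print(r.x.round(4),f(r.x).reshape(-1,2).round(1).tolist())
np.save("box.npy",r.x[:3])
print(box2w(r.x[:3],[[-.055,-.1,.08],[.055,-.1,.08],[0,.05,.08],[0,.09,.08]]).round(4))
print("psi near/far start",r.x[2]-r.x[3:]+np.pi/2,"home",r.x[2]-1.5+np.pi/2,"handle",r.x[2]+np.pi/2)
E
```

```text
[ 0.5666  0.0955 -0.4018  0.5486  0.3721] [[0.3, -2.6], [-2.2, 0.2], [0.7, 3.0], [1.9, -0.1], [-3.6, -1.5], [-0.9, -0.9], [-1.9, 1.7], [-0.4, -0.7], [-1.1, 1.5], [0.5, -0.4], [3.3, 0.3], [-8.8, 7.0], [-0.3, 1.0], [-2.8, -0.7]]
[[ 0.4769  0.025   0.08  ]
 [ 0.5781 -0.018   0.08  ]
 [ 0.5862  0.1415  0.08  ]
 [ 0.6018  0.1783  0.08  ]]
psi near/far start [0.62043787 0.79691229] home -0.3310053872884906 handle 1.1689946127115094
```

Call:
{"op": "play_rows", "data": {
  "deltas": [
    {"delta_pos": [-0.001, 0.001, 0.04], "turn": [0, 0, 0], "jaw": 0.04},
    {"delta_pos": [0, 0, 0.04], "turn": [0, 0, 0], "jaw": 0.04},
    {"delta_pos": [0, 0, 0.04], "turn": [0, 0, 0], "jaw": 0.04},
    {"delta_pos": [0, 0, 0.028], "turn": [0, 0, 0], "jaw": 0.04},
    {"delta_pos": [0, 0, 0.014], "turn": [0, 0, 0], "jaw": 0.04}
  ]
}}

```text
time_s: 2.52
position: [0.4764, 0.0246, 0.0679]
ee_rot: [-0.001, 0.462, 0.887, -0.001]
force: [-0.3, -0.7, -0.8]
grip_width: 0.466
finger_force: 0.0
```

Call:
{"op": "play_rows", "data": {
  "deltas": [
    {"delta_pos": [0, 0, 0], "turn": [0, 0, 0], "jaw": 0},
    {"delta_pos": [0, 0, 0], "turn": [0, 0, 0], "jaw": 0},
    {"delta_pos": [0, 0, 0], "turn": [0, 0, 0], "jaw": 0},
    {"delta_pos": [0, 0, 0], "turn": [0, 0, 0], "jaw": 0}
  ],
  "squeeze": 40
}}

```text
time_s: 3.02
position: [0.4775, 0.0245, 0.0699]
ee_rot: [0.0, 0.463, 0.886, 0.0]
force: [0.5, 0.1, -0.1]
grip_width: 0.152
finger_force: 41.7
```

Call:
{"op": "play_rows", "data": {
  "deltas": [
    {"delta_pos": [0, 0, 0], "turn": [0, 0, 9], "jaw": 0},
    {"delta_pos": [0, 0, 0], "turn": [0, 0, 9], "jaw": 0},
    {"delta_pos": [0, 0, 0], "turn": [0, 0, 9], "jaw": 0},
    {"delta_pos": [0, 0, 0], "turn": [0, 0, 9], "jaw": 0},
    {"delta_pos": [0, 0, 0], "turn": [0, 0, 9], "jaw": 0}
  ]
}}

```text
time_s: 3.65
position: [0.4775, 0.0245, 0.0699]
ee_rot: [0.0, 0.769, 0.64, 0.0]
force: [-0.7, -0.8, -0.8]
grip_width: 0.152
finger_force: 41.9
```

Call:
{"op": "play_rows", "data": {
  "deltas": [
    {"delta_pos": [0, 0, 0], "turn": [0, 0, 6], "jaw": 0},
    {"delta_pos": [0, 0, 0], "turn": [0, 0, 5], "jaw": 0},
    {"delta_pos": [0, 0, 0], "turn": [0, 0, 0], "jaw": 0}
  ]
}}

```text
time_s: 4.03
position: [0.4774, 0.0245, 0.0698]
ee_rot: [0.0, 0.824, 0.566, 0.0]
force: [-1.0, 0.1, 1.1]
grip_width: 0.156
finger_force: 47.1
```

```bash
python3 - <<'E'
from rig import *
from h import *
s=observe();p,r=tool(s);y=r.as_matrix()[:,1];print(p.round(4),"psi",np.arctan2(y[1],y[0]),s["torque"],s["force"],s["joint_pos"],s["grip_width"])
E
```

```text
[0.4774 0.0245 0.0698] psi -0.36700024039265655 [-0.05420107  0.1867276   0.59670837] [-0.95063481  0.12699787  1.13685993] [ 2.74601462e-02  3.40452507e-01  2.00605251e+00 -5.82525887e-04
  7.94247610e-01  3.94868487e-01] 0.1557824313613269
```

Call:
{"op": "play_rows", "data": {
  "deltas": [
    {"delta_pos": [0, 0, 0], "turn": [0, 0, 0], "jaw": 0.04},
    {"delta_pos": [0, 0, 0], "turn": [0, 0, 0], "jaw": 0.04},
    {"delta_pos": [0, 0, 0], "turn": [0, 0, 0], "jaw": 0.04},
    {"delta_pos": [0, 0, -0.05], "turn": [0, 0, 0], "jaw": 0.04},
    {"delta_pos": [0, 0, -0.05], "turn": [0, 0, 0], "jaw": 0.04}
  ]
}}

```text
time_s: 4.65
position: [0.4769, 0.0245, 0.1702]
ee_rot: [-0.0, 0.825, 0.565, -0.001]
force: [-0.1, 0.3, 0.3]
grip_width: 0.465
finger_force: 0.0
```

Call:
{"op": "play_rows", "data": {
  "deltas": [
    {"delta_pos": [-0.001, 0.036, 0], "turn": [0, 0, 0], "jaw": 0.04},
    {"delta_pos": [-0.001, 0.036, 0], "turn": [0, 0, 0], "jaw": 0.04},
    {"delta_pos": [-0.001, 0.037, 0], "turn": [0, 0, 0], "jaw": 0.04},
    {"delta_pos": [0, 0, 0], "turn": [0, 0, -9], "jaw": 0.04},
    {"delta_pos": [0, 0, 0], "turn": [0, 0, -9], "jaw": 0.04}
  ]
}}

```text
time_s: 5.28
position: [0.5781, -0.0179, 0.1689]
ee_rot: [-0.0, 0.725, 0.689, -0.0]
force: [0.8, 0.4, -0.0]
grip_width: 0.469
finger_force: 0.0
```

Call:
{"op": "play_rows", "data": {
  "deltas": [
    {"delta_pos": [0, 0, 0], "turn": [0, 0, -9.5], "jaw": 0.04},
    {"delta_pos": [0, 0, 0], "turn": [0, 0, -9.5], "jaw": 0.04},
    {"delta_pos": [0, 0, 0], "turn": [0, 0, -10], "jaw": 0.04},
    {"delta_pos": [0, 0, 0], "turn": [0, 0, -10], "jaw": 0.04},
    {"delta_pos": [0, 0, 0], "turn": [0, 0, -10], "jaw": 0.04}
  ]
}}

```text
time_s: 5.9
position: [0.5778, -0.0177, 0.1692]
ee_rot: [-0.0, 0.374, 0.928, 0.0]
force: [-0.1, 1.2, 0.4]
grip_width: 0.474
finger_force: 0.0
```

Call:
{"op": "play_rows", "data": {
  "deltas": [
    {"delta_pos": [0, 0, 0], "turn": [0, 0, 0], "jaw": 0.04},
    {"delta_pos": [0, 0, 0], "turn": [0, 0, 0], "jaw": 0.04}
  ]
}}

```text
time_s: 6.15
position: [0.5778, -0.0177, 0.1693]
ee_rot: [-0.0, 0.377, 0.926, 0.0]
force: [-0.3, -0.1, 0.1]
grip_width: 0.469
finger_force: 0.0
```

```bash
python3 - <<'E'
from rig import *
from h import *
import cv2
s=observe();p,r=tool(s);y=r.as_matrix()[:,1];print(p.round(4),"psi",np.arctan2(y[1],y[0]),s["grip_width"])
d=r.inv().apply(np.array([.5783,-.0182,.07])-p);print("delta tool",d.round(4))
c=read_camera("top");cv2.imwrite("pics/t2.png",cv2.resize(c["img"][150:290,210:390,::-1],None,fx=4,fy=4,interpolation=cv2.INTER_CUBIC))
c=read_camera("wrist");cv2.imwrite("pics/w2.png",c["img"][:,:,::-1])
E
```

```text
[ 0.5778 -0.0177  0.1693] psi 0.7969021996135071 0.4686434373146745
delta tool [-0.0008  0.      0.0993]
```

View pics/w2.png

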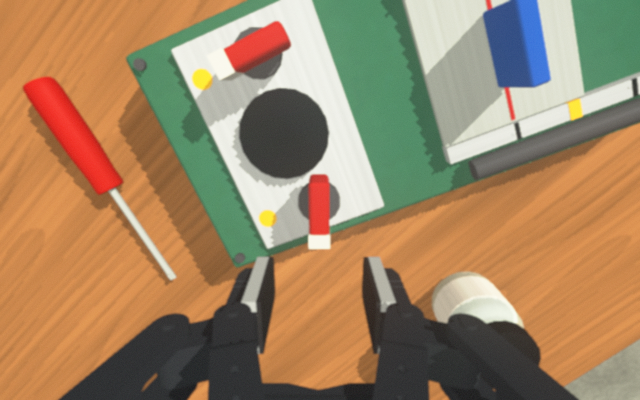

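The wrist view shows the near knob's white end at its yellow dot (202,78). The far wing at (318,210) is aligned midway between the fingers, and the jar is clear.

Call:
{"op": "play_rows", "data": {
  "deltas": [
    {"delta_pos": [-0.001, 0, 0.04], "turn": [0, 0, 0], "jaw": 0.04},
    {"delta_pos": [0, 0, 0.04], "turn": [0, 0, 0], "jaw": 0.04},
    {"delta_pos": [0, 0, 0.02], "turn": [0, 0, 0], "jaw": 0.04},
    {"delta_pos": [0, 0, 0.001], "turn": [0, 0, 0], "jaw": 0.04}
  ]
}}

```text
time_s: 6.75
position: [0.5774, -0.0183, 0.0668]
ee_rot: [-0.002, 0.377, 0.926, -0.001]
force: [0.1, 0.4, -0.0]
grip_width: 0.465
finger_force: 0.0
```

Call:
{"op": "play_rows", "data": {
  "deltas": [
    {"delta_pos": [0, 0, 0], "turn": [0, 0, 0], "jaw": 0},
    {"delta_pos": [0, 0, 0], "turn": [0, 0, 0], "jaw": 0},
    {"delta_pos": [0, 0, 0], "turn": [0, 0, 0], "jaw": 0},
    {"delta_pos": [0, 0, 0], "turn": [0, 0, 0], "jaw": 0}
  ],
  "squeeze": 40
}}

```text
time_s: 7.25
position: [0.5793, -0.0185, 0.0696]
ee_rot: [0.001, 0.376, 0.927, 0.0]
force: [-0.7, -1.5, 6.3]
grip_width: 0.154
finger_force: 41.1
```

Call:
{"op": "play_rows", "data": {
  "deltas": [
    {"delta_pos": [0, 0, 0], "turn": [0, 0, 9], "jaw": 0},
    {"delta_pos": [0, 0, 0], "turn": [0, 0, 9], "jaw": 0},
    {"delta_pos": [0, 0, 0], "turn": [0, 0, 9], "jaw": 0},
    {"delta_pos": [0, 0, 0], "turn": [0, 0, 9], "jaw": 0},
    {"delta_pos": [0, 0, 0], "turn": [0, 0, 9], "jaw": 0}
  ]
}}

```text
time_s: 7.88
position: [0.5789, -0.0187, 0.0696]
ee_rot: [0.001, 0.704, 0.71, 0.0]
force: [-1.8, -1.3, 6.8]
grip_width: 0.154
finger_force: 41.4
```

Call:
{"op": "play_rows", "data": {
  "deltas": [
    {"delta_pos": [0, 0, 0], "turn": [0, 0, 9], "jaw": 0},
    {"delta_pos": [0, 0, 0], "turn": [0, 0, 8], "jaw": 0},
    {"delta_pos": [0, 0, 0], "turn": [0, 0, 5], "jaw": 0},
    {"delta_pos": [0, 0, 0], "turn": [0, 0, 0], "jaw": 0}
  ]
}}

```text
time_s: 8.38
position: [0.5787, -0.0187, 0.0696]
ee_rot: [0.001, 0.824, 0.566, 0.0]
force: [-2.5, -0.4, 8.1]
grip_width: 0.156
finger_force: 45.6
```

```bash
python3 - <<'E'
from rig import *
from h import *
s=observe();p,r=tool(s);y=r.as_matrix()[:,1];print(p.round(4),"psi",np.arctan2(y[1],y[0]),s["torque"],s["force"],s["joint_pos"],s["grip_width"])
E
```

```text
[ 0.5787 -0.0187  0.0696] psi -0.3669910643905374 [-0.21004248  0.41723311  0.85656431] [-2.48512077 -0.39052146  8.09318074] [-5.15123451e-02  4.70538037e-01  1.77393708e+00 -1.71326435e-03
  8.95951072e-01  3.16549040e-01] 0.1559725406910051
```

Call:
{"op": "play_rows", "data": {
  "deltas": [
    {"delta_pos": [0, 0, 0], "turn": [0, 0, 0], "jaw": 0.04},
    {"delta_pos": [0, 0, 0], "turn": [0, 0, 0], "jaw": 0.04},
    {"delta_pos": [0, 0, 0], "turn": [0, 0, 0], "jaw": 0.04},
    {"delta_pos": [0, 0, -0.05], "turn": [0, 0, 0], "jaw": 0.04},
    {"delta_pos": [0, 0, -0.06], "turn": [0, 0, 0], "jaw": 0.04}
  ]
}}

```text
time_s: 9.0
position: [0.5776, -0.0183, 0.1781]
ee_rot: [-0.001, 0.825, 0.565, -0.001]
force: [1.5, 0.1, 0.2]
grip_width: 0.473
finger_force: 0.0
```

Call:
{"op": "play_rows", "data": {
  "deltas": [
    {"delta_pos": [0.038, -0.0124, 0], "turn": [0, 0, 0], "jaw": 0.04},
    {"delta_pos": [0.038, -0.0124, 0], "turn": [0, 0, 0], "jaw": 0.04},
    {"delta_pos": [0.038, -0.0124, 0], "turn": [0, 0, 0], "jaw": 0.04},
    {"delta_pos": [0.038, -0.0124, 0], "turn": [0, 0, 0], "jaw": 0.04}
  ]
}}

```text
time_s: 9.5
position: [0.5871, 0.1425, 0.1782]
ee_rot: [-0.0, 0.825, 0.565, -0.0]
force: [-0.0, 0.4, -0.3]
grip_width: 0.467
finger_force: 0.0
```

Call:
{"op": "play_rows", "data": {
  "deltas": [
    {"delta_pos": [0, 0, 0], "turn": [0, 0, -10], "jaw": 0.04},
    {"delta_pos": [0, 0, 0], "turn": [0, 0, -10], "jaw": 0.04},
    {"delta_pos": [0, 0, 0], "turn": [0, 0, -10], "jaw": 0.04},
    {"delta_pos": [0, 0, 0], "turn": [0, 0, -10], "jaw": 0.04},
    {"delta_pos": [0, 0, 0], "turn": [0, 0, -10], "jaw": 0.04}
  ]
}}

```text
time_s: 10.12
position: [0.5871, 0.1413, 0.178]
ee_rot: [-0.0, 0.507, 0.862, -0.0]
force: [0.0, -0.3, -0.5]
grip_width: 0.466
finger_force: 0.0
```

Call:
{"op": "play_rows", "data": {
  "deltas": [
    {"delta_pos": [0, 0, 0], "turn": [0, 0, -10], "jaw": 0.04},
    {"delta_pos": [0, 0, 0], "turn": [0, 0, -10], "jaw": 0.04},
    {"delta_pos": [0, 0, 0], "turn": [0, 0, -9], "jaw": 0.04},
    {"delta_pos": [0, 0, 0], "turn": [0, 0, -9], "jaw": 0.04},
    {"delta_pos": [0, 0, 0], "turn": [0, 0, 0], "jaw": 0.04}
  ]
}}

```text
time_s: 10.75
position: [0.5871, 0.1412, 0.1781]
ee_rot: [-0.0, 0.202, 0.979, -0.0]
force: [0.3, -0.2, 0.4]
grip_width: 0.467
finger_force: 0.0
```

```bash
python3 - <<'E'
from rig import *
from h import *
import cv2
s=observe();p,r=tool(s);y=r.as_matrix()[:,1];print(p.round(4),"psi",np.arctan2(y[1],y[0]),s["grip_width"],s["force"])
d=r.inv().apply(np.array([.5869,.1410,.066])-p);print("delta tool",d.round(4))
c=read_camera("wrist");cv2.imwrite("pics/w3.png",c["img"][:,:,::-1])
E
```

```text
[0.5871 0.1412 0.1781] psi 1.1638885308783893 0.467035536912269 [ 0.25370837 -0.23113855  0.39383954]
delta tool [ 0.     -0.0003  0.1121]
```

View pics/w3.png

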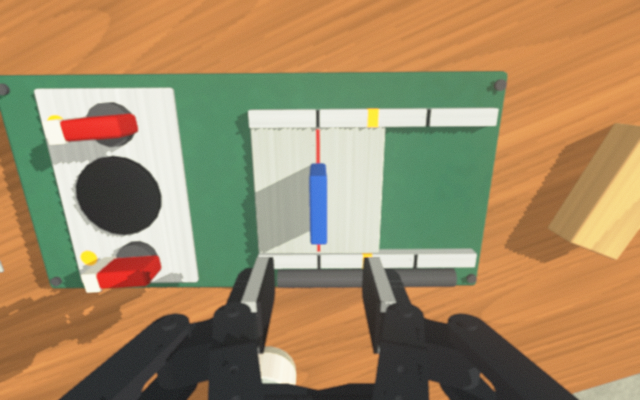

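Both white ends are at their yellow dots, the gate is shut with the red line at the black mark (318,118), and the handle is centred between the fingers at (318,205).

Call:
{"op": "play_rows", "data": {
  "deltas": [
    {"delta_pos": [0, 0, 0.04], "turn": [0, 0, 0], "jaw": 0.04},
    {"delta_pos": [0, 0, 0.04], "turn": [0, 0, 0], "jaw": 0.04},
    {"delta_pos": [0, 0, 0.02], "turn": [0, 0, 0], "jaw": 0.04},
    {"delta_pos": [0, 0, 0.01], "turn": [0, 0, 0], "jaw": 0.04}
  ]
}}

```text
time_s: 11.3
position: [0.5866, 0.1411, 0.067]
ee_rot: [-0.001, 0.202, 0.979, -0.0]
force: [-0.5, 0.2, 0.4]
grip_width: 0.464
finger_force: 0.0
```

Call:
{"op": "play_rows", "data": {
  "deltas": [
    {"delta_pos": [0, 0, 0], "turn": [0, 0, 0], "jaw": 0},
    {"delta_pos": [0, 0, 0], "turn": [0, 0, 0], "jaw": 0},
    {"delta_pos": [0, 0, 0], "turn": [0, 0, 0], "jaw": 0},
    {"delta_pos": [0, 0, 0], "turn": [0, 0, 0], "jaw": 0}
  ],
  "squeeze": 60
}}

```text
time_s: 11.8
position: [0.5876, 0.141, 0.0692]
ee_rot: [0.001, 0.201, 0.98, -0.0]
force: [-0.6, -3.5, 2.1]
grip_width: 0.13
finger_force: 59.9
```

Call:
{"op": "play_rows", "data": {
  "deltas": [
    {"delta_pos": [0, 0.008, 0], "turn": [0, 0, 0], "jaw": 0},
    {"delta_pos": [0, 0.008, 0], "turn": [0, 0, 0], "jaw": 0},
    {"delta_pos": [0, 0.008, 0], "turn": [0, 0, 0], "jaw": 0},
    {"delta_pos": [0, 0.008, 0], "turn": [0, 0, 0], "jaw": 0},
    {"delta_pos": [0, 0.008, 0], "turn": [0, 0, 0], "jaw": 0}
  ]
}}

```text
time_s: 12.42
position: [0.6022, 0.1759, 0.0692]
ee_rot: [-0.0, 0.201, 0.98, -0.002]
force: [-4.3, -9.3, 5.2]
grip_width: 0.133
finger_force: 60.4
```

Call:
{"op": "play_rows", "data": {
  "deltas": [
    {"delta_pos": [0, 0, 0], "turn": [0, 0, 0], "jaw": 0},
    {"delta_pos": [0, 0, 0], "turn": [0, 0, 0], "jaw": 0},
    {"delta_pos": [0, 0, 0], "turn": [0, 0, 0], "jaw": 0},
    {"delta_pos": [0, 0, 0], "turn": [0, 0, 0], "jaw": 0}
  ]
}}

```text
time_s: 12.92
position: [0.6022, 0.1758, 0.0692]
ee_rot: [-0.0, 0.201, 0.98, -0.002]
force: [-3.5, -9.6, 5.0]
grip_width: 0.128
finger_force: 60.3
```

```bash
python3 - <<'E'
from rig import *
from h import *
import cv2
s=observe();p,r=tool(s);print(p.round(4),"travel",((p-np.array([.5876,.141,.0692]))[:2]@[.3914,.9202]).round(4),"from knobs",(p-np.array([.52815,.00295,0]))[:2]@[.3914,.9202]-.15,s["force"],s["finger_force"],s["grip_width"])
c=read_camera("top");a=c["img"][150:290,210:390,::-1];a=cv2.resize(a,None,fx=3,fy=3,interpolation=cv2.INTER_CUBIC)
c=read_camera("wrist");b=c["img"][:,:,::-1];b=cv2.resize(b[80:360,180:],(460*1,280))
o=np.zeros((420,540,3),np.uint8);o[:]=a
cv2.imwrite("pics/f.png",np.vstack([o[:300],]) if 0 else o);cv2.imwrite("pics/fw.png",cv2.resize(c["img"][60:320,200:500,::-1],None,fx=2.3,fy=2.3,interpolation=cv2.INTER_CUBIC))
E
```

```text
[0.6022 0.1758 0.0692] travel 0.0378 from knobs 0.03809540646434434 [-3.52034936 -9.63874055  4.98165141] 60.34246265888214 0.12790068206100427
```

View pics/fw.png

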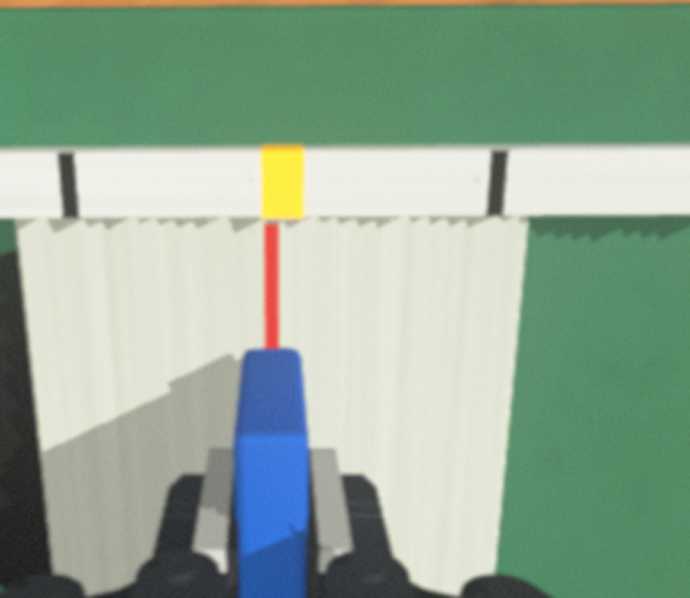

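View pics/f.png

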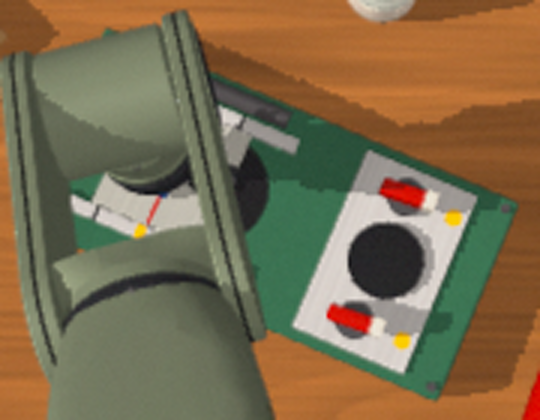

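The red line at (272,285) is 11 px short of the yellow mark's centre (283). That is about 2 mm, so I'll nudge it 2 mm. Both knobs point at their dots.

Call:
{"op": "play_rows", "data": {
  "deltas": [
    {"delta_pos": [0, 0.002, 0], "turn": [0, 0, 0], "jaw": 0},
    {"delta_pos": [0, 0, 0], "turn": [0, 0, 0], "jaw": 0},
    {"delta_pos": [0, 0, 0], "turn": [0, 0, 0], "jaw": 0},
    {"delta_pos": [0, 0, 0], "turn": [0, 0, 0], "jaw": 0},
    {"delta_pos": [0, 0, 0], "turn": [0, 0, 0], "jaw": 0}
  ]
}}

```text
time_s: 13.65
position: [0.603, 0.1775, 0.0692]
ee_rot: [-0.0, 0.201, 0.98, -0.002]
force: [-3.7, -9.2, 5.3]
grip_width: 0.131
finger_force: 60.4
```

```bash
python3 - <<'E'
from rig import *
from h import *
s=observe();p,r=tool(s);t=(p-np.array([.5876,.141,.0692]))[:2]@[.3914,.9202];print(t,s["force"],s["finger_force"])
if .037<t<.043 and s["finger_force"]>20: print(sign_off())
E
```

```text
0.03964626971024116 [-3.66707837 -9.23553718  5.34509414] 60.37585258483887
the job is handed in; nothing more can be done
None
```

I turned both knobs clockwise to their end stops with the gate shut, and handed the job in with the gripper holding the gate at about 39.6 mm of travel (60 N grip, 13.7 s on the clock); no verdict was returned.

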